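# Level the counter display shelf

### The arm

A 7-joint arm with a two-finger parallel gripper is mounted at the origin on a cart in front of the work surface, level with it; the furniture and walls round the work are solid. World frame = base frame: x ahead of the robot, y to its left, z up, the work surface at z = 0. Lengths are in m, angles in rad, forces in N, time in s.
With the tool pointing down it reaches from about 0.4 to 0.85 m from the base axis. Payload 10.4 kg.
Tool frame: the origin (TCP) lies on the centre line of the jaws, within the pads' length; the fingertips stand 14 mm ahead of it and the grasp point (between the pads) lies 5 mm behind it (manip.tip_reach is the distance from the TCP to the fingertips, in m); z points along the fingers, y is the line along which they close (so a half turn about z gives the same grasp; the last joint's range is limited). The gripper opens to 85 mm and grips with 20 to 120 N. Pads are 22 mm wide; open, the fingers measure 114 mm over their backs; the gripper's body (76 mm by 85 mm) begins 54 mm behind the grasp point. The pads swing forward as they close: fully open they stand 13 mm farther back than shut.
Start: joints at [-1.155, 0.332, -0.065, 1.46, 0.022, 1.35, -0.088], TCP at [0.266, 0.566, 0.245] pointing down, gripper open.
Joint ranges: [-2.6, 2.6], [-0.5, 2.12], [-1.47, 1.34], [0.16, 2.42], [-1.27, 4.41], [0.06, 2.06], [-2.6, 2.6]. Speed limits (rad/s): [2.22, 2.22, 2.79, 2.79, 3.14, 3.14, 3.14].

### API

Orientations are given as a unit quaternion [x, y, z, w].
In Python, from workcell import manip gives the robot as it stands.
- The arm moves only by the shell command python3 -m pendant 'ROWS' [FORCE]. ROWS is JSON, a list of rows, each a list of 7 numbers: the shift along the tool's x, y, z in units of 50 mm (1.0 is 50 mm), then the turn, a rotation vector about the tool's x, y, z in units of 8 degrees (1.0 is 8 degrees), then the opening, from -1 (shut) to 1 (fully open), so that 0 is half open. In form: [[dx, dy, dz, ax, ay, az, jaw], ...]. A call has exactly 10 rows; each row is the pose to reach, as a shift and turn from the pose commanded when the call began, along the tool's axes at that moment; what a row does not reach only later rows make up. A row lasts 1/8 s, in which the tool goes at most 62.5 mm and 10.7 degrees, less where a joint would pass 70% of its speed; a pose out of reach is approached as far as the arm can. A call with a gripper value outside its range is refused whole. The fingers move at their own pace and stop on an object; FORCE is the grip in N (left out, the last holds). Time passes only in rows, so rows that repeat a pose let the fingers close, or fill a call up. It gives the time, the measured TCP pose, the force, the opening and the grip force at its end, in the units of the state.
- manip.get_obs(): the state, without advancing time (a new reading comes with each control period).
- manip.camera(name): name is "scene" or "top" or "wrist"; returns (picture, depth): 400x640x3 uint8, red, green, blue; 400x640 float32, m along the optical axis (not along the pixel's ray), 0 where there is no reading.
- manip.get_calibration(name): a dict with "fx", "fy", "cx", "cy" (pixels), "xyz" and "orientation" of the camera in the world. Camera axes: x right, y up, looking along -z (the intrinsics and any distortion apply to the point x, -y, -z); pixel columns grow to the right and rows downward; lengths in m; the calibration is good to about 2 mm. A picture is of the moment at which its call begins: read the wrist's pose just before it. get_calibration takes no time and is no camera call; for the wrist camera it gives the pose at the moment of the call.
- manip.hand_in(): hands the job in; it is judged then, once.
Trained networks look in the newest picture that a camera, given by its name, has taken for a name from the list of things; names that differ only in an ending like _2 or _b are one class to them, and where a whole thing is asked for, a point or a joint stands for the part that bears it (a point fixed in the world has none). Each returns a list of dicts, best first, with "p" (0 to 1); they miss things now and then, are a little off and sometimes report something else, mostly with a low value. They report only what shows in the picture. A call takes as long as a camera call.
- manip.find_in(thing, camera): "box" ([left, top, right, bottom] in pixels, round what is visible of it).
- manip.trace(thing, camera): "pixels" (400x640 bool, what is visible of it) and "box" ([left, top, right, bottom] in pixels, round what is visible of it).
- manip.tip_of(thing, camera): "pixel" ([column, row] in pixels: a listed point, or the origin of a listed thing).
The state is a dict: "clock": time; "joint_pos": joint angles; "joint_velocities": joint speeds; "tau": joint torques, N m; "position": TCP position; "ee_rot": TCP orientation; "ft_force": force on the tool from outside, world axes, zero at the start; "torque": the same for the moment, N m; "grip_width": opening from 0.0 (shut) to 1.0 (fully open); "grasp_force": force on a finger pad.
Only numpy, scipy, OpenCV 4.12 (cv2) and the standard library are available. Lean on these libraries where they do the work, as an engineer would, in place of code of your own. Each camera call takes 0.05 s, during which the arm holds its last target. There are 200 camera calls.

### The job

Level the little oak display shelf: lay the red spirit level flat and lengthways on its board, near the middle, without dropping it, and let go of it. Then take the black knob of the shelf's levelling foot from above, push it in against its spring and turn it until the bubble rests between the two black lines. Finish still holding the knob pushed in, with the bubble at rest between the lines; the other things on the counter stay where they are.

Things in the scene. Friction and masses are not known exactly. Their poses are not given: they have to be found in the camera images.
- riser: The display shelf's feet, standing fixed on the counter; origin on the counter under the middle of the shelf. Its y axis runs along the shelf: two fixed rubber feet at the +y end, the levelling screw foot with the knob at the -y end, 165 mm from the origin; x points to the rear, z up.
- board_top (a point): Middle of the upper face of the shelf's oak board, 60 mm above the counter; axes as riser. The board is 260 mm along y, 120 mm along x, 18 mm thick, and starts tilted by less than half a degree: its -y (knob) end is too low.
- level: Loose red pocket spirit level, 0.2 to 0.3 kg, 120 mm long (its own y), 22 mm wide (x), 40 mm tall with a 60 mm gap in the middle of its top, where the vial lies above the 30 mm high lower body; origin at the middle of its underside, z up. Grasp it in the middle across its width.
- bubble (a joint): Offset in m of the bubble (pale, 14 mm long, in a yellow-green vial with two black rings) from the middle of the vial, positive towards the level's own +y end; range -0.015 to 0.015. The bubble goes to the higher end, 2 mm for each mm per m of slope, and settles in about a second. It lies wholly between the rings within 0.0025 either side of 0.
- knob_grip (a point): Point on the upright axis of the black lobed knob (orange cap) of the levelling foot, 96 mm above the counter, 10 mm below the knob's top. The knob is 40 mm in diameter, 30 mm high, and can be gripped from above at any yaw; the board's end, 36 mm lower than this point, is 35 mm from the axis.
- foot_knob: The same knob; origin on its axis at counter height. It idles unless pushed in 3 mm; then a friction clutch takes the screw along (under 0.1 N m; turn without jerks). Clockwise from above raises the board's -y end, about 9 mm of bubble travel per rad; at the start 0.4 to 1.7 rad clockwise is needed. The screw stays where it is left; it stops 2.5 rad either side of level.
- foot_press (a joint): How far the knob is pushed in, m: 0 out; its clutch bites at 0.003 and then stops it, at most 0.0045 in use. The spring needs 5 N to start and about 7.5 N at 3 mm; 12 to 20 N in all holds the clutch well. The knob springs out again when released. Pushing on it does not tilt the board.
- call_bell: Brass counter bell, 82 mm in diameter, 60 mm tall, a bystander; origin in the middle of its underside.
- sticker_roll: Roll of round stickers, 73 mm in diameter, 30 mm tall, a bystander; origin in the middle of its underside.
- table_number_3: Dark upright card on a brass puck, 60 x 46 x 98 mm, a bystander; origin in the middle of its underside.
- tent_card_2: Dark folded card, 85 x 49 x 54 mm, left front of the counter, a bystander; origin in the middle of its underside.
- tent_card_1: Dark folded card, 85 x 49 x 54 mm, behind the card reader, a bystander; origin in the middle of its underside.
- tamper: Coffee tamper with dark knob, 58 mm in diameter, 95 mm tall, behind the shelf, a bystander; origin in the middle of its underside.
- honey_jar_1: Honey jar, 69 mm in diameter, 115 mm tall, behind the shelf, a bystander; origin in the middle of its underside.

How it is judged:
On the way:
1. the spirit level lies flat and lengthways on the shelf board, let go (x of level in the frame of board_top between -0.045 and 0.045 m and y of level in the frame of board_top between -0.045 and 0.045 m and z of level in the frame of board_top between -0.004 and 0.004 m and angle between the y axis of level and the y axis of board_top, either way round below 0.2 rad and angle between level's own z axis and vertical below 0.05 rad and contact force between the fingers and level below 0.1 N and linear speed of level below 0.02 m/s), for 0.3 s.
At the end, for the whole second after the job is handed in: The fingers hold the knob pushed in by over 2.5 mm; the bubble rests within 2.5 mm of mid-vial (wholly between the lines, under 4 mm/s); the untouched level lies flat on the board, within 0.2 rad of lengthways, its middle within 45 mm along and across of the board's middle (value of joint foot_press above 0.0025 m and contact force between the fingers and foot_knob above 1 N and value of joint bubble between -0.0025 and 0.0025 m and velocity of joint bubble between -0.004 and 0.004 m/s and x of level in the frame of board_top between -0.045 and 0.045 m and y of level in the frame of board_top between -0.045 and 0.045 m and z of level in the frame of board_top between -0.004 and 0.004 m and angle between the y axis of level and the y axis of board_top, either way round below 0.2 rad and angle between level's own z axis and vertical below 0.05 rad and contact force between each of the arm, the fingers and level below 0.1 N); the arm keeps its last pose, push and grip.
It fails at once if the spirit level is dropped (linear speed of level above 0.5 m/s and contact force between the fingers and level below 0.05 N).
It fails at once if a bystander is pushed more than 20 mm from its place (distance of any of call_bell, sticker_roll, table_number_3, tent_card_2, tent_card_1, tamper, honey_jar_1 from where it was at the start of the episode above 0.02 m).
It also fails if it takes over 48 s, if anything falls off the work surface, if the arm or the gripper's body presses on something with over 40 N, if the wrist force passes 120 N, or if a joint passes its speed limit or range.

## Working session

There is one attempt and no reset: what is moved stays moved. The work goes in short steps, Python scripts to look and compute and a shell command to move; the robot and the scene stay as the last step left them, time stands still between calls to the robot, and variables do not carry over. Pictures are saved under pics/ and viewed, at most 10 in all, crops included, and the job is handed in when it is done.

```bash
mkdir -p pics; ls; cat > h.py <<'E'
import numpy as np, cv2
from workcell import manip
from scipy.spatial.transform import Rotation as R
def world(cam,px,depth=None,z=None,cal=None):
    c=cal or manip.get_calibration(cam)
    d=np.array([(px[0]-c["cx"])/c["fx"],-(px[1]-c["cy"])/c["fy"],-1.0])
    Rm=R.from_quat(c["orientation"]).as_matrix();o=np.array(c["xyz"]);w=Rm@d
    t=depth if depth is not None else (z-o[2])/w[2]
    return o+t*w
def mask_pts(cam,m,dep,cal=None):
    v,u=np.nonzero(m&(dep>0));c=cal or manip.get_calibration(cam)
    d=np.stack([(u-c["cx"])/c["fx"],-(v-c["cy"])/c["fy"],-np.ones(len(u))],1)*dep[v,u][:,None]
    return d@R.from_quat(c["orientation"]).as_matrix().T+np.array(c["xyz"])
def save(n,im): cv2.imwrite("pics/"+n,im[:,:,::-1])
E
python3 - <<'E'
from h import *
print(manip.get_calibration("top"))
o=manip.get_obs();print(o)
im,dep=manip.camera("top");save("top1.png",im)
for t in ["level","riser","board_top","foot_knob","call_bell","sticker_roll","table_number_3","tent_card_1","tamper","honey_jar_1"]:
    for r in manip.trace(t,"top")[:2]:
        P=mask_pts("top",r["pixels"],dep)
        if len(P): print(t,r["p"],r["box"],np.median(P,0).round(3),np.percentile(P,2,axis=0).round(3),np.percentile(P,98,axis=0).round(3))
for t in ["knob_grip","level","board_top"]:
    for r in manip.tip_of(t,"top")[:2]: print(t,r["p"],r["pixel"])
E
```

```text
pics
{'fx': 462.4805543983206, 'fy': 462.4805543983206, 'cx': 318.3131745828972, 'cy': 201.3516047342056, 'xyz': array([0.44447663, 0.01656365, 1.37073538]), 'orientation': array([ 0.03040936, -0.03758542, -0.70544602,  0.70711281])}
{'clock': 0.0, 'joint_pos': array([-1.15461473,  0.33287489, -0.06467486,  1.4609156 ,  0.02166416,
        1.34992488, -0.08849612]), 'joint_velocities': array([-6.03369551e-04, -1.03653372e-03,  4.58735134e-05, -9.99255111e-04,
       -1.60076879e-03, -1.12681179e-03,  5.99527017e-04]), 'tau': array([-7.27150345e-04, -6.25446081e+01,  4.89057193e-02, -3.91606987e+01,
        1.62185408e-02,  1.00038704e-02, -3.15400587e-05]), 'position': array([0.26541029, 0.56545924, 0.24452628]), 'ee_rot': array([ 2.17627853e-01,  9.76031561e-01, -7.07860455e-04, -8.76828763e-05]), 'ft_force': array([-0.37298897, -0.47387809, -0.00734397]), 'torque': array([-0.0063275 ,  0.03098432, -0.01214942]), 'grasp_force': 0.0, 'grip_width': 1.0028662568334736}
level 0.66 [335.1, 243.1, 373.3, 263.5] [ 0.422 -0.099  0.038] [ 0.405 -0.154  0.026] [ 0.439 -0.045  0.045]
riser 0.9
[... 1174 characters left out ...]
279  0.036] [ 0.404 -0.314  0.002] [ 0.477 -0.248  0.059]
tent_card_1 0.81 [235.2, 264.4, 263.7, 282.3] [0.371 0.197 0.03 ] [0.34  0.157 0.002] [0.395 0.238 0.055]
tent_card_1 0.62 [237.1, 146.7, 266.1, 169.9] [0.699 0.193 0.032] [0.681 0.153 0.003] [0.726 0.232 0.054]
tamper 0.73 [276.4, 139.3, 292.7, 158.0] [0.726 0.103 0.028] [0.708 0.081 0.008] [0.747 0.131 0.097]
tamper 0.39 [419.7, 271.3, 434.7, 284.6] [ 0.361 -0.317  0.016] [ 0.341 -0.339  0.009] [ 0.378 -0.291  0.099]
honey_jar_1 0.61 [300.2, 124.3, 325.6, 151.3] [0.744 0.019 0.112] [ 0.722 -0.012  0.01 ] [0.778 0.05  0.119]
knob_grip 0.69 [427.1, 188.6]
level 0.73 [354.0, 250.2]
level 0.21 [255.4, 156.5]
board_top 0.6 [365.2, 185.4]
```

```bash
python3 - <<'E'
from h import *
im,dep=manip.camera("scene");save("scene1.png",im)
E
```

```text
(no output)
```

View pics/top1.png

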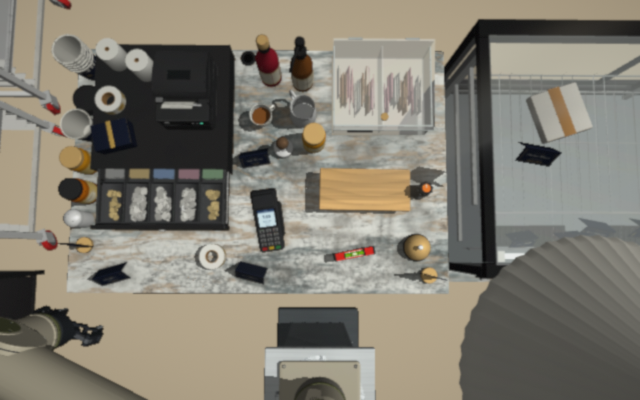

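View pics/scene1.png

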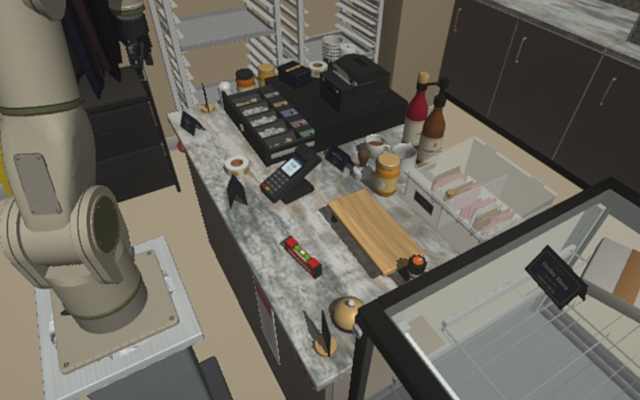

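The top picture shows the red level at about (354,252), the board at (365,190), the knob at (426,188) and the glass case to its right; the bell is at (417,247). Next I get the exact axes, the case's edge, and the first move.

```bash
cat >> h.py <<'E'
def goal(xyz,yaw_close):
    """shift/turn in row units to put TCP at xyz, pointing down, tool y along yaw_close (mod pi)"""
    o=manip.get_obs();Rc=R.from_quat(o["ee_rot"])
    best=None
    for k in (0,np.pi):
        a=yaw_close+k;y=np.array([np.cos(a),np.sin(a),0]);z=np.array([0,0,-1.]);x=np.cross(y,z)
        rv=(Rc.inv()*R.from_matrix(np.stack([x,y,z],1))).as_rotvec()
        s=Rc.inv().apply(np.array(xyz)-o["position"])/0.05
        print("shift",s.round(2),"turn",(np.degrees(rv)/8).round(2))
E
python3 - <<'E'
from h import *
im,dep=manip.camera("top")
def rect(P):
    r=cv2.minAreaRect(P[:,:2].astype(np.float32)*1000);print(r);return r
m=manip.trace("level","top")[0]["pixels"];P=mask_pts("top",m,dep);P=P[P[:,2]>0.02]
u,s,vt=np.linalg.svd(P[:,:2]-P[:,:2].mean(0),full_matrices=False);print("level",P.mean(0),np.degrees(np.arctan2(vt[0,1],vt[0,0])));rect(P)
m=manip.trace("board_top","top")[0]["pixels"];P=mask_pts("top",m,dep);P=P[abs(P[:,2]-.06)<.008];print("board");rect(P)
m=manip.trace("foot_knob","top")[0]["pixels"];P=mask_pts("top",m,dep);P=P[P[:,2]>.095];print("knob",P.mean(0),(P.min(0)+P.max(0))/2)
A=mask_pts("top",np.ones_like(dep,bool),dep)
for y in np.arange(-.32,-.5,-.02):
    q=A[(abs(A[:,1]-y)<.01)&(A[:,0]>.45)&(A[:,0]<.75)];print(round(y,2),q[:,2].max().round(3), np.percentile(q[:,2],50).round(3))
print(manip.get_obs()["joint_pos"], R.from_quat(manip.get_obs()["ee_rot"]).as_matrix().round(3))
goal([.422,-.099,.2],np.radians(0))
goal([.37,.1,.245],np.radians(0))
print(manip.get_calibration("wrist"),manip.get_obs()["position"])
E
```

```text
level [ 0.42322422 -0.09919673  0.03644292] -79.07730979239176
((423.27117919921875, -99.88964080810547), (22.396930694580078, 119.83160400390625), 11.201776504516602)
board
((606.8948974609375, -128.29136657714844), (258.14593505859375, 120.607666015625), 89.40062713623047)
knob [ 0.60412923 -0.29281758  0.10505648] [ 0.60519626 -0.29409328  0.10374108]
-0.32 0.105 -0.0
-0.34 0.01 -0.0
-0.36 0.008 -0.0
-0.38 0.008 -0.0
-0.4 0.261 0.127
-0.42 0.262 0.254
-0.44 0.261 0.255
-0.46 0.262 0.255
-0.48 0.311 0.255
[-1.15459966  0.33220874 -0.06466217  1.46007731  0.0216133   1.34989171
 -0.08851828] [[-0.905  0.425  0.   ]
 [ 0.425  0.905  0.   ]
 [-0.     0.    -1.   ]]
shift [ -8.48 -10.71   0.91] turn [ 0.   -0.    8.11]
shift [ -8.48 -10.71   0.91] turn [  0.     0.   -14.39]
shift [-5.85 -7.55  0.01] turn [ 0.   -0.    8.11]
shift [-5.85 -7.55  0.01] turn [  0.     0.   -14.39]
{'fx': 326.78629862501253, 'fy': 326.78629862501253, 'cx': 315.2958030773843, 'cy': 197.97702792286307, 'xyz': array([0.20131718, 0.59657323, 0.37434523]), 'orientation': array([-0.12082642, -0.07810208,  0.53044616,  0.8354208 ])} [0.26555292 0.56581652 0.24534282]
```

```bash
python3 -m pendant '[[-0.76,-0.94,0.05,0,0,0.7,1],[-1.52,-1.88,0.1,0,0,1.4,1],[-2.28,-2.82,0.15,0,0,2.1,1],[-3.04,-3.76,0.2,0,0,2.8,1],[-3.8,-4.7,0.25,0,0,3.5,1],[-4.56,-5.64,0.3,0,0,4.2,1],[-5.32,-6.58,0.35,0,0,4.9,1],[-6.08,-7.52,0.4,0,0,5.6,1],[-6.84,-8.46,0.45,0,0,6.2,1],[-7.6,-9.38,0.5,0,0,6.75,1]]' 40
python3 - <<'E'
from h import *
print(manip.get_obs()["joint_pos"].round(2))
cal=manip.get_calibration("wrist");im,dep=manip.camera("wrist");save("w1.png",im)
for r in manip.trace("level","wrist")[:1]:
    P=mask_pts("wrist",r["pixels"],dep,cal);P=P[P[:,2]>.02];print(r["p"],cv2.minAreaRect(P[:,:2].astype(np.float32)*1000),np.percentile(P,[2,98],axis=0))
goal([.423,-.099,.1],np.radians(11))
E
```

```text
clock: 2.2
position: [0.4105, -0.0222, 0.2206]
ee_rot: [0.638, 0.77, 0.001, 0.0]
ft_force: [1.7, -0.2, 0.5]
grip_width: 0.999
grasp_force: 0.0
[-0.6  -0.18  0.49  2.04  0.09  1.26  0.05]
0.69 ((423.866455078125, -96.62966918945312), (21.946212768554688, 120.1235580444336), 11.012900352478027) [[ 0.4052607  -0.15215049  0.02796441]
 [ 0.44140227 -0.03738407  0.04117996]]
shift [-1.48 -0.02  2.41] turn [ 0.01  0.   -0.09]
shift [-1.48 -0.02  2.41] turn [ 0.000e+00 -1.000e-02  2.241e+01]
```

View pics/w1.png

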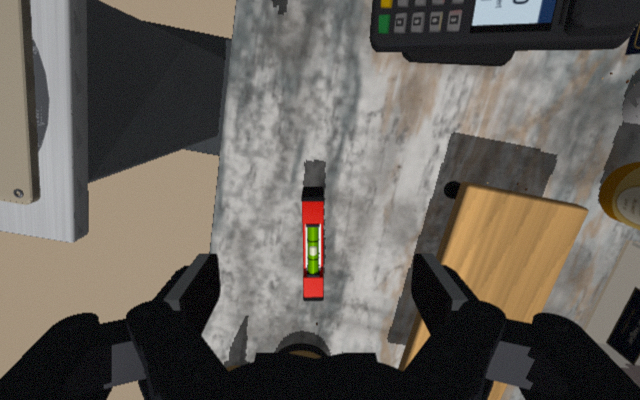

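The wrist picture shows the level at (313,245), running along the image's vertical; its centre agrees with the top measurement (.4236,-.098, 11° yaw). Next, descend and grip.

```bash
python3 -m pendant '[[-0.75,0,0.3,0,0,0,1],[-1.46,-0.01,0.9,0,0,-0.05,1],[-1.46,-0.01,1.9,0,0,-0.09,1],[-1.46,-0.01,2.9,0,0,-0.09,1],[-1.46,-0.01,3.6,0,0,-0.09,1],[-1.46,-0.01,3.97,0,0,-0.09,0.6],[-1.46,-0.01,3.97,0,0,-0.09,0],[-1.46,-0.01,3.97,0,0,-0.09,-1],[-1.46,-0.01,3.97,0,0,-0.09,-1],[-1.46,-0.01,3.97,0,0,-0.09,-1]]' 40
```

```text
clock: 3.55
position: [0.4243, -0.0919, 0.0229]
ee_rot: [0.632, 0.775, 0.001, 0.0]
ft_force: [-3.1, 0.3, 7.8]
grip_width: 0.25
grasp_force: 40.2
```

```bash
python3 -m pendant '[[0,0,-0.4,0,0,0,-1],[0,0,-1,0,0,0,-1],[0,0,-1.6,0,0,0,-1],[0,0,-2,0,0,0,-1],[0,0,-2,0,0,0,-1],[0,0,-2,0,0,0,-1],[0,0,-2,0,0,0,-1],[0,0,-2,0,0,0,-1],[0,0,-2,0,0,0,-1],[0,0,-2,0,0,0,-1]]' 40
python3 - <<'E'
from h import *
cal=manip.get_calibration("wrist");im,dep=manip.camera("wrist")
m=manip.trace("board_top","wrist")[0]["pixels"];P=mask_pts("wrist",m,dep,cal);P=P[abs(P[:,2]-.06)<.01];print(cv2.minAreaRect(P[:,:2].astype(np.float32)*1000),np.median(P[:,2]))
m=manip.trace("level","wrist")[0]["pixels"];P=mask_pts("wrist",m,dep,cal);P=P[abs(P[:,2]-.13)<.04];print(cv2.minAreaRect(P[:,:2].astype(np.float32)*1000),np.percentile(P,[2,98],axis=0).round(3))
o=manip.get_obs();print(o["position"],R.from_quat(o["ee_rot"]).as_rotvec(),o["grasp_force"],o["joint_pos"].round(2))
goal([.607,-.122,.123],np.radians(-.6))
E
```

```text
clock: 4.8
position: [0.4235, -0.092, 0.1217]
ee_rot: [0.632, 0.775, -0.0, -0.0]
ft_force: [-0.1, 1.1, -1.9]
grip_width: 0.249
grasp_force: 40.0
((607.3853759765625, -107.17576599121094), (221.72164916992188, 120.75434112548828), 89.47592163085938) 0.05988575394186696
((423.3027038574219, -83.31424713134766), (22.231786727905273, 92.21988677978516), 11.501138687133789) [[ 0.406 -0.123  0.117]
 [ 0.438 -0.038  0.14 ]]
[ 0.42355357 -0.09198225  0.12178136] [-1.98600500e+00 -2.43419737e+00 -1.28387850e-04] 40.04321873188019 [-0.56 -0.    0.68  2.12  0.    1.02  0.32]
shift [-1.32  3.47 -0.02] turn [ 0.   -0.    1.52]
shift [-1.32  3.47 -0.02] turn [  0.     0.   -20.98]
```

```bash
python3 -m pendant '[[-0.2,0.4,-0.02,0,0,0.2,-1],[-0.5,1.2,-0.02,0,0,0.6,-1],[-0.8,2,-0.02,0,0,1,-1],[-1.1,2.8,-0.02,0,0,1.3,-1],[-1.32,3.35,-0.02,0,0,1.52,-1],[-1.32,3.47,0,0,0,1.52,-1],[-1.32,3.47,0.2,0,0,1.52,-1],[-1.32,3.47,0.45,0,0,1.52,-1],[-1.32,3.47,0.6,0,0,1.52,-1],[-1.32,3.47,0.7,0,0,1.52,-1]]' 40
python3 - <<'E'
from h import *
cal=manip.get_calibration("wrist");im,dep=manip.camera("wrist");save("w2.png",im)
m=manip.trace("board_top","wrist")[0]["pixels"];P=mask_pts("wrist",m,dep,cal);P=P[abs(P[:,2]-.06)<.01];print(cv2.minAreaRect(P[:,:2].astype(np.float32)*1000),np.median(P[:,2]))
o=manip.get_obs();print(o["position"],o["ft_force"],o["joint_pos"].round(2))
goal([.607,-.122,.0835],np.radians(-.6))
E
```

```text
clock: 6.2
position: [0.6063, -0.1217, 0.0862]
ee_rot: [0.711, 0.704, -0.0, -0.0]
ft_force: [-0.0, -0.7, -1.5]
grip_width: 0.249
grasp_force: 40.0
((608.1451416015625, -106.38899230957031), (197.43194580078125, 120.32418823242188), 89.08016204833984) 0.06006584721198857
[ 0.60638191 -0.12168197  0.08630703] [-0.23288895  0.13959783 -2.22229315] [-0.39  0.53  0.67  1.68 -0.37  1.06  0.39]
shift [-0.01  0.01  0.06] turn [-0. -0.  0.]
shift [-0.01  0.01  0.06] turn [ 0.00e+00 -1.00e-02 -2.25e+01]
```

View pics/w2.png

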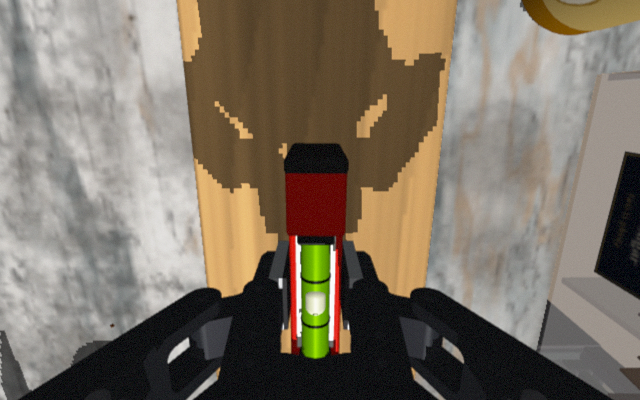

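The level is held straight above the middle of the board, vial visible at (316,300). Lower the last 3 mm, release and rise.

```bash
python3 -m pendant '[[0,0,0.02,0,0,0,-1],[0,0,0.04,0,0,0,-1],[0,0,0.06,0,0,0,-1],[0,0,0.065,0,0,0,-1],[0,0,0.065,0,0,0,-0.3],[0,0,0.065,0,0,0,0],[0,0,0.065,0,0,0,0.1],[0,0,-0.1,0,0,0,0.1],[0,0,-0.5,0,0,0,0.1],[0,0,-1.1,0,0,0,0.1]]' 40
python3 - <<'E'
from h import *
cal=manip.get_calibration("wrist");im,dep=manip.camera("wrist");save("w3.png",im)
o=manip.get_obs();print(o["position"],o["ft_force"],o["joint_pos"].round(2))
m=manip.trace("level","wrist")[0]["pixels"];P=mask_pts("wrist",m,dep,cal);P=P[abs(P[:,2]-.09)<.02];print(cv2.minAreaRect(P[:,:2].astype(np.float32)*1000),np.percentile(P,[2,98],axis=0).round(3))
goal([.605,-.293,.16],np.radians(30))
E
```

```text
clock: 7.55
position: [0.6066, -0.1219, 0.1433]
ee_rot: [0.711, 0.703, -0.0, -0.0]
ft_force: [0.8, 0.1, 0.2]
grip_width: 0.551
grasp_force: 0.0
[ 0.60863216 -0.12266983  0.14794857] [ 1.60140246 -0.97346467  3.61027312] [-0.42  0.46  0.71  1.63 -0.32  1.17  0.35]
((608.2887573242188, -126.69940185546875), (120.05342102050781, 22.70283317565918), 89.04017639160156) [[ 0.598 -0.183  0.088]
 [ 0.619 -0.067  0.101]]
shift [-3.41 -0.04 -0.27] turn [ 0.04  0.01 -3.83]
shift [-3.41 -0.04 -0.27] turn [ 0.02 -0.06 18.67]
```

View pics/w3.png

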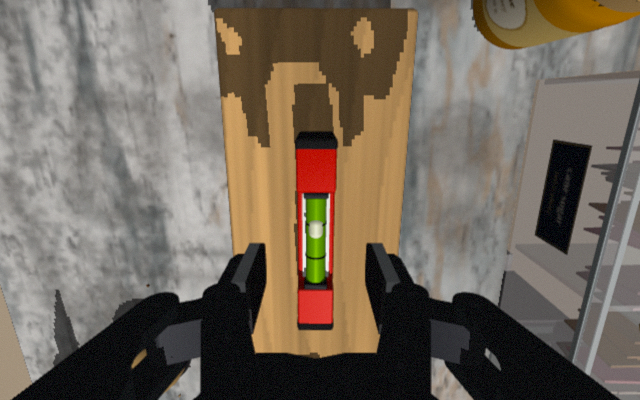

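The level lies at (.608,-.127), released, vial at (316,235). I wait for the bubble to settle and measure it.

```bash
python3 -m pendant '[[0,0,0,0,0,0,0.1],[0,0,0,0,0,0,0.1],[0,0,0,0,0,0,0.1],[0,0,0,0,0,0,0.1],[0,0,0,0,0,0,0.1],[0,0,0,0,0,0,0.1],[0,0,0,0,0,0,0.1],[0,0,0,0,0,0,0.1],[0,0,0,0,0,0,0.1],[0,0,0,0,0,0,0.1]]' 40
cat >> h.py <<'E'
def crop(cam,n):
    cal=manip.get_calibration(cam);im,dep=manip.camera(cam)
    m=manip.trace("level",cam)[0];x0,y0,x1,y1=[int(v) for v in m["box"]]
    x0-=8;x1+=8;y0-=8;y1+=8;x0=max(x0,0);y0=max(y0,0)
    c=im[y0:y1,x0:x1];s=min(780/c.shape[1],580/c.shape[0])
    cv2.imwrite("pics/"+n,cv2.resize(c,None,fx=s,fy=s,interpolation=cv2.INTER_CUBIC)[:,:,::-1]);print("crop",x0,y0,"scale",s)
    for t in("bubble",):
        for r in manip.trace(t,cam)[:2]: print(t,r["p"],r["box"])
    return im,dep,cal
E
python3 - <<'E'
from h import *
im,dep,cal=crop("wrist","w4.png")
cx=316
for r in range(180,300): print(r,im[r,312:321].mean(0).astype(int).tolist(),end=" ")
o=manip.get_obs();print(o["position"])
goal([.605,-.293,.16],np.radians(30))
E
```

```text
clock: 8.9
position: [0.6067, -0.1218, 0.1418]
ee_rot: [0.711, 0.704, 0.0, -0.0]
ft_force: [-0.1, -0.2, -0.3]
grip_width: 0.554
grasp_force: 0.0
crop 288 122 scale 2.6484018264840183
bubble 0.68 [309.9, 218.0, 323.1, 235.8]
180 [196, 25, 14] 181 [198, 27, 14] 182 [198, 26, 15] 183 [197, 25, 13] 184 [198, 28, 18] 185 [199, 29, 19] 186 [200, 28, 21] 187 [200, 30, 17] 188 [200, 29, 19] 189 [200, 28, 18] 190 [200, 27, 18] 191 [202, 28, 20] 192 [196, 19, 6] 193 [141, 12, 6] 194 [45, 20, 23] 195 [26, 30, 33] 196 [39, 40, 41] 197 [45, 44, 48] 198 [49, 50, 52] 199 [58, 82, 33] 200 [83, 135, 0] 201 [101, 162, 0] 202 [100, 161, 0] 203 [100, 161, 0] 204 [101, 162, 0] 205 [102, 162, 0] 206 [101, 162, 0] 207 [101, 162, 0] 208 [100, 162, 0] 209 [100, 161, 0] 210 [101, 162, 0] 211 [100, 161, 0] 212 [100, 162, 0] 213 [102, 161, 0] 214 [101, 162, 0] 215 [101, 162, 0] 216 [103, 163, 0] 217 [102, 164, 0] 218 [103, 164, 0] 219 [110, 153, 40] 220 [132, 146, 103] 221 [156, 159, 134] 222 [172, 176, 149] 223 [188, 192, 162] 224 [203, 206, 176] 225 [210, 214, 183] 226 [210, 213, 183] 227 [211, 214, 183] 228 
[... 738 characters left out ...]
108, 168, 0] 269 [107, 168, 0] 270 [108, 168, 0] 271 [109, 169, 0] 272 [107, 169, 0] 273 [107, 168, 0] 274 [107, 168, 0] 275 [107, 168, 0] 276 [108, 169, 0] 277 [109, 170, 0] 278 [106, 167, 0] 279 [107, 168, 0] 280 [109, 170, 0] 281 [107, 169, 0] 282 [105, 165, 0] 283 [91, 140, 0] 284 [54, 84, 3] 285 [14, 20, 8] 286 [22, 21, 26] 287 [40, 41, 44] 288 [52, 53, 55] 289 [55, 56, 60] 290 [62, 42, 44] 291 [123, 25, 22] 292 [190, 44, 37] 293 [220, 55, 46] 294 [221, 56, 48] 295 [220, 56, 48] 296 [220, 56, 47] 297 [221, 57, 48] 298 [220, 55, 47] 299 [221, 57, 48] [ 0.60676134 -0.12182139  0.14180967]
shift [-3.42 -0.   -0.36] turn [ 0.   -0.   -3.82]
shift [-3.42 -0.   -0.36] turn [-0.   -0.   18.68]
```

View pics/w4.png

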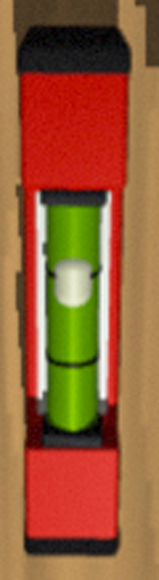

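The bubble sits at rows 219–237 (centre 228.5) against ring centre 242, i.e. about +8 mm at 0.6 mm/px → roughly 0.9 rad clockwise. Next, above the knob.

```bash
python3 -m pendant '[[0,0,-0.3,0,0,-0.2,0.3],[-0.4,0,-0.5,0,0,-0.8,0.5],[-1,0,-0.5,0,0,-1.5,0.5],[-1.6,0,-0.5,0,0,-2.2,0.5],[-2.2,0,-0.5,0,0,-2.9,0.5],[-2.8,0,-0.4,0,0,-3.5,0.5],[-3.3,0,-0.36,0,0,-3.82,0.5],[-3.42,0,-0.36,0,0,-3.82,0.5],[-3.42,0,-0.36,0,0,-3.82,0.5],[-3.42,0,-0.36,0,0,-3.82,0.5]]' 90
python3 - <<'E'
from h import *
cal=manip.get_calibration("wrist");im,dep=manip.camera("wrist");save("w5.png",im)
o=manip.get_obs();print(o["position"],o["joint_pos"].round(2))
for r in manip.trace("foot_knob","wrist")[:2]:
    P=mask_pts("wrist",r["pixels"],dep,cal);P=P[(P[:,2]>.098)&(P[:,2]<.112)]
    if len(P)>5: print(r["p"],r["box"],P.mean(0),cv2.minEnclosingCircle(P[:,:2].astype(np.float32)*1000))
for r in manip.tip_of("knob_grip","wrist")[:2]: print(r["p"],world("wrist",r["pixel"],z=.096,cal=cal))
goal([.605,-.293,.091],np.radians(30))
E
```

```text
clock: 10.3
position: [0.6057, -0.2913, 0.16]
ee_rot: [0.5, 0.866, 0.0, 0.0]
ft_force: [0.4, 0.8, 0.9]
grip_width: 0.751
grasp_force: 0.0
[ 0.60559104 -0.29135784  0.16000688] [-0.06  0.55  0.62  1.46 -0.33  1.24  1.13]
0.94 [280.0, 182.6, 345.8, 255.6] [ 0.60483918 -0.28935436  0.10567646] ((605.6572875976562, -291.1095275878906), 19.958694458007812)
0.85 [ 0.60492327 -0.29263054  0.096     ]
shift [-0.02 -0.02  1.38] turn [ 0.   -0.    0.01]
shift [-0.02 -0.02  1.38] turn [  0.     0.   -22.49]
```

View pics/w5.png

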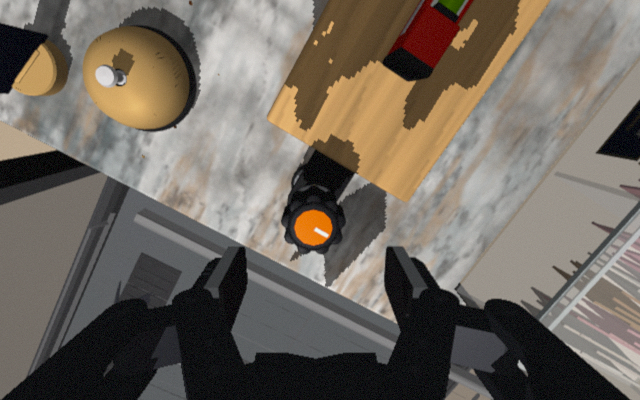

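The knob is centred below the jaws at (313,225), position (.6055,-.292); the fingers clear everything. Descend and grip.

```bash
python3 -m pendant '[[-0.02,-0.02,0.4,0,0,0,0.5],[-0.02,-0.02,0.9,0,0,0,0.5],[-0.02,-0.02,1.2,0,0,0,0.5],[-0.02,-0.02,1.38,0,0,0,0.5],[-0.02,-0.02,1.38,0,0,0,0.5],[-0.02,-0.02,1.38,0,0,0,0.1],[-0.02,-0.02,1.38,0,0,0,-0.2],[-0.02,-0.02,1.38,0,0,0,-1],[-0.02,-0.02,1.38,0,0,0,-1],[-0.02,-0.02,1.38,0,0,0,-1]]' 90
python3 -m pendant '[[0,0,0.01,0,0,0,-1],[0,0,0.02,0,0,0,-1],[0,0,0.03,0,0,0,-1],[0,0,0.04,0,0,0,-1],[0,0,0.05,0,0,0,-1],[0,0,0.06,0,0,0,-1],[0,0,0.06,0,0,0,-1],[0,0,0.06,0,0,0,-1],[0,0,0.06,0,0,0,-1],[0,0,0.06,0,0,0,-1]]' 90
```

```text
clock: 11.7
position: [0.6054, -0.2942, 0.0913]
ee_rot: [0.5, 0.866, 0.0, 0.001]
ft_force: [4.4, 1.0, 4.6]
grip_width: 0.438
grasp_force: 89.9
clock: 12.95
position: [0.6055, -0.2942, 0.0889]
ee_rot: [0.5, 0.866, 0.0, 0.001]
ft_force: [1.9, 2.1, 11.1]
grip_width: 0.441
grasp_force: 90.0
```

```bash
python3 -m pendant '[[0,0,0.015,0,0,0,-1],[0,0,0.03,0,0,0,-1],[0,0,0.03,0,0,0,-1],[0,0,0.03,0,0,0.3,-1],[0,0,0.03,0,0,0.8,-1],[0,0,0.03,0,0,1.4,-1],[0,0,0.03,0,0,2,-1],[0,0,0.03,0,0,2.5,-1],[0,0,0.03,0,0,2.9,-1],[0,0,0.03,0,0,3.1,-1]]' 90
python3 - <<'E'
from h import *
o=manip.get_obs();print(o["torque"],o["joint_pos"].round(2))
im,dep,cal=crop("scene","s2.png")
E
```

```text
clock: 14.2
position: [0.6047, -0.2946, 0.0885]
ee_rot: [0.675, 0.738, 0.0, 0.0]
ft_force: [-4.9, 4.4, 22.4]
grip_width: 0.446
grasp_force: 91.1
[1.00944143 1.54588622 0.02466587] [-0.09  0.64  0.69  1.52 -0.43  1.13  0.77]
crop 351 188 scale 9.206349206349206
```

View pics/s2.png

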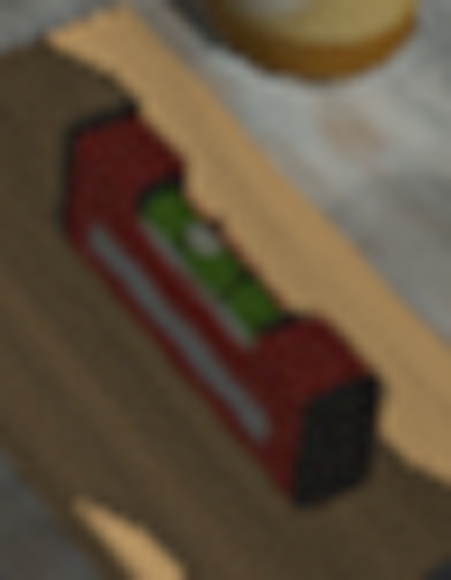

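The scene crop shows the bubble still left of mid-vial (205,238 in a vial spanning about 160–265), moving as predicted. Second half of the turn.

```bash
python3 -m pendant '[[0,0,-0.008,0,0,0.3,-1],[0,0,-0.01,0,0,0.8,-1],[0,0,-0.01,0,0,1.4,-1],[0,0,-0.01,0,0,2,-1],[0,0,-0.01,0,0,2.6,-1],[0,0,-0.01,0,0,3.1,-1],[0,0,-0.01,0,0,3.35,-1],[0,0,-0.01,0,0,3.35,-1],[0,0,-0.01,0,0,3.35,-1],[0,0,-0.01,0,0,3.35,-1]]' 90
python3 -m pendant '[[0,0,0,0,0,0,-1],[0,0,0,0,0,0,-1],[0,0,0,0,0,0,-1],[0,0,0,0,0,0,-1],[0,0,0,0,0,0,-1],[0,0,0,0,0,0,-1],[0,0,0,0,0,0,-1],[0,0,0,0,0,0,-1],[0,0,0,0,0,0,-1],[0,0,0,0,0,0,-1]]' 90
python3 - <<'E'
from h import *
print(manip.get_obs()["torque"])
cal=manip.get_calibration("scene")
ims=[manip.camera("scene")[0] for _ in range(6)]
im=np.mean(ims,0)
# sample along the level's axis at vial height, world y = centre +- 30 mm
Rm=R.from_quat(cal["orientation"]);
def pix(p):
    q=Rm.inv().apply(np.array(p)-cal["xyz"]);return cal["cx"]+cal["fx"]*q[0]/-q[2],cal["cy"]-cal["fy"]*q[1]/-q[2]
ys=np.arange(-.034,.0341,.002)
for dx in(-.004,0,.004):
  uv=np.array([pix([.608+dx,-.127+y,.098]) for y in ys],np.float32)
  v=cv2.remap(im.astype(np.float32),uv[:,0].reshape(1,-1),uv[:,1].reshape(1,-1),cv2.INTER_LINEAR)[0]
  print(dx,[(int(round(y*1000)),int(a[0]),int(a[1]),int(a[2])) for y,a in zip(ys,v)])
c=np.clip(im,0,255).astype(np.uint8)[188:252,351:403];cv2.imwrite("pics/s3.png",cv2.resize(c,None,fx=9,fy=9,interpolation=cv2.INTER_CUBIC)[:,:,::-1])
E
```

```text
clock: 15.6
position: [0.6037, -0.2944, 0.0885]
ee_rot: [0.827, 0.562, -0.0, -0.001]
ft_force: [-7.7, 6.2, 22.3]
grip_width: 0.44
grasp_force: 91.6
clock: 16.85
position: [0.6038, -0.2944, 0.0885]
ee_rot: [0.827, 0.562, -0.0, -0.001]
ft_force: [-8.5, 5.9, 22.4]
grip_width: 0.443
grasp_force: 91.6
[1.35403498 1.96745105 0.07438401]
-0.004 [(-34, 71, 23, 19), (-32, 62, 21, 19), (-30, 49, 24, 19), (-28, 36, 36, 19), (-26, 35, 51, 18), (-24, 42, 62, 17), (-22, 44, 67, 17), (-20, 44, 67, 18), (-18, 45, 67, 18), (-16, 44, 66, 18), (-14, 42, 62, 17), (-12, 38, 55, 16), (-10, 40, 58, 19), (-8, 48, 67, 26), (-6, 67, 80, 48), (-4, 80, 88, 66), (-2, 86, 91, 74), (0, 89, 92, 78), (2, 84, 89, 71), (4, 72, 81, 57), (6, 54, 67, 36), (8, 42, 58, 21), (10, 40, 59, 16), (12, 42, 64, 17), (14, 45, 67, 18), (16, 45, 68, 19), (18, 45, 68, 18), (20, 46, 68, 18), (22, 44, 67, 19), (24, 41, 61, 20), (26, 35, 44, 21), (28, 38, 31, 22), (30, 53, 25, 21), (32, 66, 24, 22), (34, 71, 25, 21)]
0 [(-34, 67, 22, 19), (-32, 59, 25, 21), (-30, 46, 28, 22), (-28, 52, 40, 26), (-26, 65, 53, 30), (-24, 69, 63, 31), (-22
[... 497 characters left out ...]
20), (34, 74, 25, 21)]
0.004 [(-34, 76, 32, 24), (-32, 82, 48, 33), (-30, 91, 67, 46), (-28, 113, 92, 62), (-26, 127, 101, 67), (-24, 144, 112, 75), (-22, 137, 108, 71), (-20, 141, 112, 75), (-18, 133, 105, 70), (-16, 135, 104, 70), (-14, 127, 98, 65), (-12, 127, 97, 66), (-10, 125, 96, 64), (-8, 125, 94, 63), (-6, 122, 92, 61), (-4, 124, 92, 62), (-2, 126, 95, 65), (0, 125, 92, 63), (2, 114, 84, 58), (4, 98, 70, 48), (6, 91, 68, 46), (8, 97, 72, 48), (10, 115, 86, 58), (12, 126, 95, 63), (14, 132, 102, 68), (16, 130, 102, 67), (18, 135, 105, 70), (20, 130, 102, 67), (22, 119, 93, 62), (24, 91, 74, 48), (26, 54, 42, 29), (28, 42, 26, 21), (30, 50, 21, 19), (32, 60, 19, 18), (34, 68, 21, 19)]
```

View pics/s3.png

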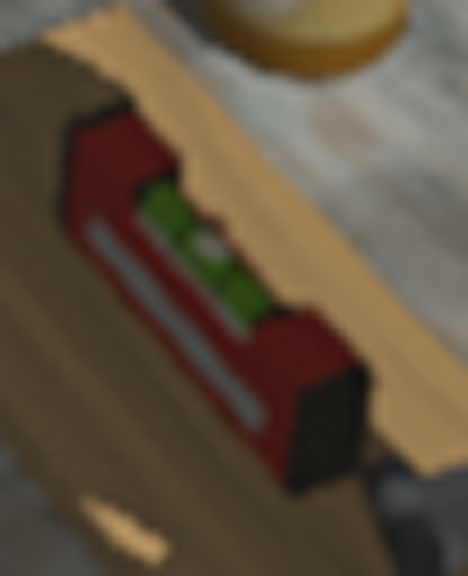

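Sampling along the vial puts the rings at about -11.5 and +9.5 mm and the bubble from -6 to +5 mm. That makes it about 0.4 mm off centre and at rest, with the knob pressed at about 22 N. Handing in.

```bash
python3 -c "
from workcell import manip
print(manip.hand_in())"
```

```text
the job is handed in; nothing more can be done
None
```

I handed the job in at about 17 s of the 48 s. The level lies released near the middle of the board, the knob is still held pushed in, and the bubble measured about 0.4 mm off centre; hand-in returned no verdict, and the push depth was inferred from a push of about 22 N, slightly over the advised 12 to 20 N.

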